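# Put the bench gearbox into third

## Robot

A 6-joint arm with a two-finger parallel gripper is mounted at the origin on a cart in front of the work surface, level with it; the furniture and walls round the work are solid. World frame = base frame: x ahead of the robot, y to its left, z up, the work surface at z = 0. Lengths are in m, angles in degrees, forces in N, time in s.
With the tool pointing down it reaches from about 0.25 to 0.725 m from the base axis. Payload 9.7 kg.
Tool frame: the origin (TCP) lies midway between the tips of the shut fingers; the grasp point (between the pads) lies bot.hold_point_z behind it (bot.hold_point_z is the distance from the TCP to the grasp point, in m); z points along the fingers, y is the line along which they close (so a half turn about z gives the same grasp; the last joint's range is limited). The gripper opens to 85 mm and grips with 20 to 120 N. Pads are 22 mm wide; open, the fingers measure 114 mm over their backs; the gripper's body (76 mm by 85 mm) begins 54 mm behind the grasp point. The pads swing forward as they close: fully open they stand 13 mm farther back than shut.
Start: joints at [-72.823, 4.979, 10.078, 95.1, 0, 90], TCP at [0.162, -0.525, 0.231] pointing down, gripper open.
Joint ranges: [-179.16, 179.16], [-48.56, 103.87], [-65.8, 70.77], [-126.05, 130.52], [-82.76, 87.17], [-180, 180]. Speed limits (degrees/s): [127.2, 127.2, 147.25, 180, 180, 180].

## Interface

Orientations are given as [roll, pitch, yaw] about the fixed x, y, z axes, in that order (R = Rz(yaw) Ry(pitch) Rx(roll)).
In Python, from workcell import bot, camera, camera_model, ticket gives the robot as it stands.
- The arm moves only by the tool send_rows, never from a script. Its argument "targets" is text: rows parted by semicolons, each of 5 numbers parted by spaces: the shift along the tool's x, y, z in mm, then the turn about the tool's z in degrees, then the closure in counts, from 0 (fully open) to 255 (shut). A call has 1 to 20 rows; each row is the pose to reach, as a shift and turn from the pose commanded when the call began, along the tool's axes at that moment; what a row does not reach only later rows make up. A row lasts 1/8 s, in which the tool goes at most 62.5 mm and 10.7 degrees, less where a joint would pass 70% of its speed; a pose out of reach is approached as far as the arm can. A call with a gripper value outside its range is refused whole. The fingers move at their own pace and stop on an object; "newtons" is the grip in N (left out, the last holds). Time passes only in rows, so rows that repeat a pose let the fingers close. It gives the time, the measured TCP pose, the force, the opening and the grip force at its end, in the units of the state.
- bot.get_obs(): the state, without advancing time (a new reading comes with each control period).
- camera(name): name is "side" or "top" or "wrist"; returns the picture (420x560x3 uint8, blue, green, red); there is no depth.
- camera_model(name): a dict with "K" (3x3 intrinsics, pixels), "pose" (4x4, takes a point from camera to world coordinates); the wrist camera has in their place "T_tool_cam" (4x4, takes a point from camera to tool coordinates, whose origin is the TCP and whose axes are the flange's). Camera axes: x right, y down, z forward; pixel columns grow to the right and rows downward; lengths in m; the calibration is good to about 2 mm. A picture is of the moment at which its call begins: read the wrist's pose just before it. camera_model takes no time and is no camera call.
- ticket.job_done(): hands the job in; it is judged then, once.
The state is a dict: "time": time; "q": joint angles; "qd": joint speeds; "joint_efforts": joint torques, N m; "ee_pos": TCP position; "tcp_rot": TCP orientation; "wrist_force": force on the tool from outside, world axes, zero at the start; "torque": the same for the moment, N m; "opening": finger opening in m; "grasp_force": force on a finger pad.
Only numpy, scipy, OpenCV 4.12 (cv2) and the standard library are available. Lean on these libraries where they do the work, as an engineer would, in place of code of your own. Each camera call takes 0.05 s, during which the arm holds its last target. There are 200 camera calls.

## Task

Put the gearbox on the bench into third gear by pushing its lever with the fingers: from neutral, push it across to the right until it lines up with the right-hand slots of the H-shaped gate, then push it away from the robot, right to the end of the third slot (the far right one, marked by three raised dots), without letting it go into any of the other slots. Push gently and only push: do not grip the lever or pull it up, and leave it there in third. Do not move the things lying around the gearbox.

Things in the scene. Friction and masses are not known exactly. Their poses are not given: they have to be found in the camera images.
- gearbox: Small grey cast gearbox, bolted down, 170 x 150 mm on a 210 x 190 x 10 mm foot; turned by up to 0.4 rad. Origin at the centre of its underside, on the bench; x points forward (away from the robot, along the slots), y to its left, z up. A 20 mm thick shaft stub sticks 45 mm out of its far side.
- gate (a point): Centre of the flat aluminium gate plate on top of the gearbox (156 x 136 mm, upper face 93 mm above the bench; axes as the gearbox). Its H-shaped opening is 16 mm wide: a crosswise neutral lane through this point joins two lengthwise columns at y = +18 (left) and -18 mm (right), whose slots end at x = +27 and -27 mm. Slots: 1 far left, 2 near left, 3 far right, 4 near right.
- third (a point): End of the third slot in the plate's upper face: the far right slot, marked by three raised dots just beyond its end (each slot has dots to its number).
- pivot (a point): Pivot of the lever, under the plate's centre, 25 mm above the bench. A 10 mm steel stem rises from it through the H. The lever starts in the neutral lane, left of the middle or at the left column. No spring moves it sideways or fore and aft: friction leaves it where it is put (about 2 to 4 N at the knob moves it).
- knob (a point): Centre of the black ball knob, 36 mm in diameter, on top of the lever's stem, 160 mm from the pivot (185 mm above the bench when upright, some 170 mm when fully tilted). The stem below it is free down to the gate plate. It is to be pushed with well under 35 N; any grip presses harder than that.
- lever_across (a joint): Sideways tilt of the lever about the gearbox's x axis (rad): 0 upright, positive to the right (gearbox -y). The right-hand column is reached at 0.27, the stop at the right end of the neutral lane is at about 0.31, the left one at about -0.31. Knob y in the gearbox frame is about -160 mm x sin of this (times cos of the fore tilt).
- lever_fore (a joint): Fore-and-aft tilt of the lever (rad): 0 is neutral, positive forward (gearbox +x, away from the robot). In the neutral lane between the columns the gate lets it move only about 0.05 either way; the end of a forward slot is at about 0.32. Knob x in the gearbox frame is about 160 mm x sin of this.
- lever_lift (a joint): How far the lever is pulled up along its stem (m), against a spring of about 8 N that keeps it down at 0; it stops at 0.02. It must not be pulled up.
- screw_jar: Clear jar with a flat yellow-brown lid, 84 mm in diameter and 132 mm tall, upright to the right of the gearbox. Origin at the centre of its underside. Bystander.
- tape_measure: Yellow and black tape measure, 41 x 94 x 71 mm, on the bench to the left of the gearbox. Origin at the centre of its underside. Bystander.
- screwdriver: Screwdriver with a black handle, 218 mm long, 29 mm thick, lying in front of the gearbox (towards the robot). Origin at the centre of its underside. Bystander.
- bearing: Steel ball bearing, 52 mm in diameter, 15 mm thick, flat on the bench to the right of the gearbox. Origin at the centre of its underside. Bystander.

How it is judged:
By the outcome, as a careful person would: the job done as asked, in the order asked, and still so for the second after the job is handed in, with the robot touching nothing.
It also fails if it takes over 48 s, if anything falls off the work surface, if the arm or the gripper's body presses on something with over 40 N, if the wrist force passes 120 N, or if a joint passes its speed limit or range.

## Working session

There is one attempt and no reset: what is moved stays moved. The work goes in short steps, Python scripts to look and compute and a tool call to move; the robot and the scene stay as the last step left them, time stands still between calls to the robot, and variables do not carry over. Pictures are saved under pics/ and viewed, at most 10 in all, crops included, and the job is handed in when it is done.

Besides the shell and the picture viewer there is one more tool, called after ">>>" in YAML: its name, and indented under it one key for each argument. send_rows: Moves the arm, as the interface text tells. Its arguments: {"type":"object","properties":{"targets":{"type":"string"},"newtons":{"type":"number"}},"required":["targets"]}

```bash
mkdir -p pics; python3 - <<'E'
from workcell import bot,camera,camera_model
import cv2,numpy as np
np.set_printoptions(precision=4,suppress=True)
o=bot.get_obs();print(o['time'],o['ee_pos'],o['tcp_rot'],o['opening'],bot.hold_point_z)
for n in('top','side'):
    cv2.imwrite(f'pics/{n}0.png',camera(n));m=camera_model(n);print(n,np.array(m['K']),np.array(m['pose']))
print(camera_model('wrist'))
E
```

```text
0.0 [ 0.1623 -0.5252  0.2306] [-179.9241    0.0014   17.1748] 0.08557038307443912 0.0187
top [[390.8961   0.     284.083 ]
 [  0.     390.8961 209.2942]
 [  0.       0.       1.    ]] [[-0.0068 -0.9976  0.0687  0.472 ]
 [-0.9999  0.0058 -0.015  -0.0583]
 [ 0.0145 -0.0688 -0.9975  1.1253]
 [ 0.      0.      0.      1.    ]]
side [[459.4967   0.     283.2351]
 [  0.     459.4967 211.6943]
 [  0.       0.       1.    ]] [[-0.9693 -0.1447  0.1989  0.3461]
 [-0.2458  0.5951 -0.7652  0.6124]
 [-0.0076 -0.7905 -0.6124  0.6797]
 [ 0.      0.      0.      1.    ]]
{'K': array([[332.4921,   0.    , 277.2591],
       [  0.    , 332.4921, 211.0488],
       [  0.    ,   0.    ,   1.    ]]), 'T_tool_cam': array([[ 0.0004, -0.95  , -0.3121,  0.0801],
       [ 1.    ,  0.0002,  0.0008,  0.0005],
       [-0.0007, -0.3121,  0.95  , -0.1406],
       [ 0.    ,  0.    ,  0.    ,  1.    ]])}
```

View pics/top0.png

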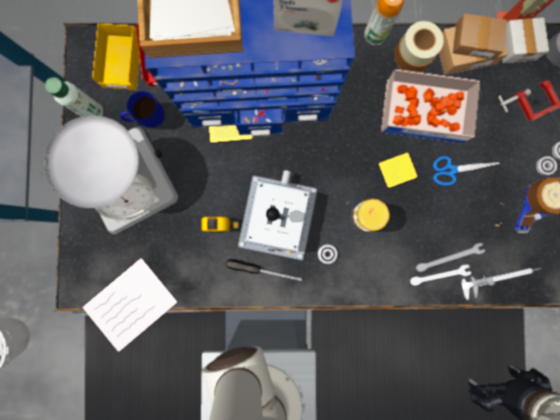

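View pics/side0.png

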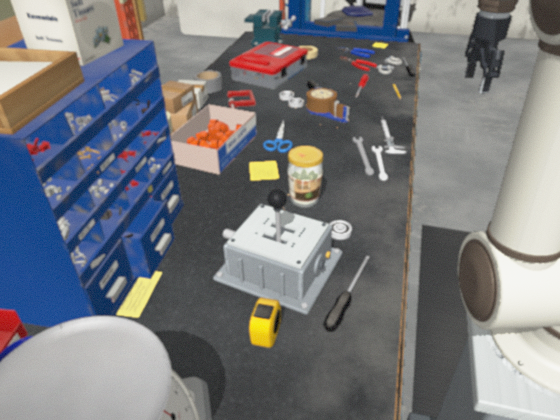

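The top view shows the gearbox at about (278,215), with the knob at (273,213), the tape measure on its left, the jar at (371,214) and the bearing at (328,254). In the side view the knob is at (277,198). Next I'll measure the plate and the knob.

```bash
cat > h.py <<'E'
from workcell import bot,camera,camera_model
import cv2,numpy as np
np.set_printoptions(precision=4,suppress=True)
def ray(n,uv,m=None):
    m=camera_model(n); P=np.array(m['pose']); d=P[:3,:3]@np.linalg.inv(m['K'])@[*uv,1]
    return P[:3,3],d/np.linalg.norm(d)
def plane(n,uv,z):
    c,d=ray(n,uv); return c+d*(z-c[2])/d[2]
def tri(r):
    A=sum(np.eye(3)-np.outer(d,d) for c,d in r); b=sum((np.eye(3)-np.outer(d,d))@c for c,d in r)
    return np.linalg.solve(A,b)
def blob(img,x0,y0,x1,y1,t=60):
    # darkest blob inside a window
    g=cv2.cvtColor(img,cv2.COLOR_BGR2GRAY)[y0:y1,x0:x1]
    n,l,s,c=cv2.connectedComponentsWithStats((g<t).astype(np.uint8))
    k=1+np.argmax(s[1:,4]); return c[k]+[x0,y0],s[k]
E
python3 - <<'E'
from h import *
t=cv2.imread('pics/top0.png');s=cv2.imread('pics/side0.png')
bt,st=blob(t,258,203,290,224);bs,ss=blob(s,264,186,292,209);print(bt,st,bs,ss)
print('knob',tri([ray('top',bt),ray('side',bs)]), 'at z.184',plane('top',bt,.184),plane('side',bs,.184))
g=cv2.cvtColor(t,cv2.COLOR_BGR2GRAY)
for th in(175,190,205):
    m=np.zeros_like(g);m[170:262,235:322]=(g[170:262,235:322]>th)
    c=max(cv2.findContours(m,0,2)[0],key=cv2.contourArea);r=cv2.minAreaRect(c)
    b=np.array([plane('top',p,.093) for p in cv2.boxPoints(r)])[:,:2]
    print(th,r,b.mean(0),b.tolist(),[np.linalg.norm(b[i]-b[i-1]) for i in(0,1)])
cv2.imwrite('pics/crop.png',np.hstack([cv2.resize(t[165:275,225:325],(400,440),interpolation=2),cv2.resize(s[180:290,225:325],(400,440),interpolation=2)]))
E
```

```text
[272.686  213.8678] [  9   4  14  14 121] [276.6786 198.4841] [  3   3  20  20 252]
knob [ 0.5275 -0.0445  0.1826] at z.184 [ 0.526  -0.0449  0.184 ] [ 0.5285 -0.0424  0.184 ]
175 ((278.0867004394531, 211.41445922851562), (63.753231048583984, 82.7643814086914), 11.689369201660156) [ 0.5384 -0.0581] [[0.44855287783818476, 0.04657112177472207], [0.6634303632665455, 0.002208888054312401], [0.6279594117044186, -0.16399811118667965], [0.41359738396191836, -0.11717203346488907]] [np.float64(0.16743269525381563), np.float64(0.21940907347846766)]
190 ((275.2258605957031, 213.84820556640625), (57.031646728515625, 64.53581237792969), 11.09372329711914) [ 0.5317 -0.0504] [[0.4627863305117147, 0.03990305401570021], [0.630492081725047, 0.007058047119150687], [0.6003846855915964, -0.14162046277553297], [0.43300230107613175, -0.10705164614565421]] [np.float64(0.14994256336655465), np.float64(0.17089181802550554)]
205 ((276.7695617675781, 215.80616760253906), (52.74256896972656, 60.32966995239258), 11.768289566040039) [ 0.5264 -0.0545] [[0.46289586727613685, 0.030015306354560234], [0.6191913497705208, -0.0026265707867351926], [0.5897386617034676, -0.13969420683824454], [0.4337576269840737, -0.10556991779201991]] [np.float64(0.13868089289515118), np.float64(0.15966768612170626)]
```

View pics/crop.png

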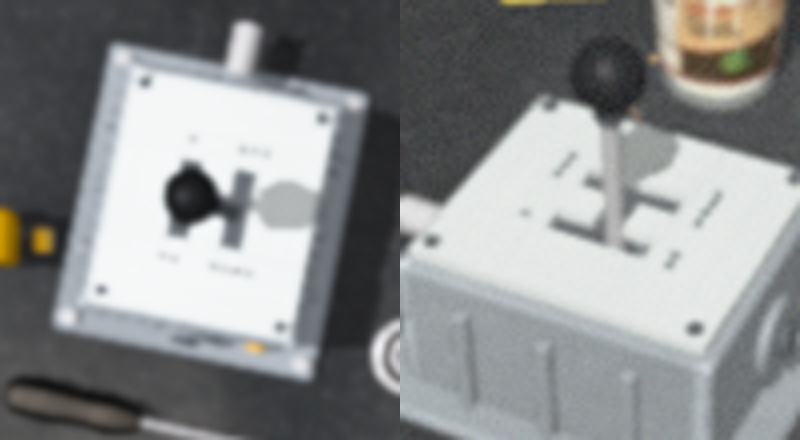

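The knob is at about (0.528,-0.0445,0.183). The gate is at about (0.526,-0.0545) with a yaw of about -11.9°, so the lever leans only slightly left. I'll shut the fingers, cross above everything to the knob's left side, and turn to line up with the gearbox.

>>> send_rows:
  targets: "0 0 -40 0 255; 20 -15 -70 0 255; 60 -45 -70 5 255; 100 -77 -70 10 255; 145 -112 -70 15 255; 190 -147 -70 20 255; 235 -181 -70 25 255; 280 -216 -70 29 255; 325 -251 -70 29 255; 370 -286 -70 29 255; 415 -320 -70 29 255; 455 -351 -70 29 255; 490 -378 -70 29 255; 510 -394 -70 29 255; 520 -402 -70 29 255; 520 -402 -70 29 255; 520 -402 -70 29 255"

```text
time: 2.22
ee_pos: [0.5331, -0.0489, 0.3015]
tcp_rot: [-177.4, 0.1, -6.6]
wrist_force: [0.1, 0.1, 0.4]
opening: 0.0003
grasp_force: 0.0
```

```bash
python3 - <<'E'
from h import *
o=bot.get_obs();print(o['time'],o['ee_pos'],o['tcp_rot'],o['opening'],o['q'])
w=camera('wrist');s=camera('side');t=camera('top')
for n,i in zip('wst',(w,s,t)):cv2.imwrite(f'pics/{n}1.png',i)
cv2.imwrite('pics/c1.png',np.hstack([cv2.resize(w,(440,330)),cv2.resize(s[130:290,200:360],(330,330))]))
E
```

```text
2.225 [ 0.5331 -0.0489  0.3015] [-177.3788    0.1091   -6.5828] 0.00028771775323572314 [ -6.6387   5.294   18.3344 103.152    2.6211 179.9441]
```

View pics/c1.png

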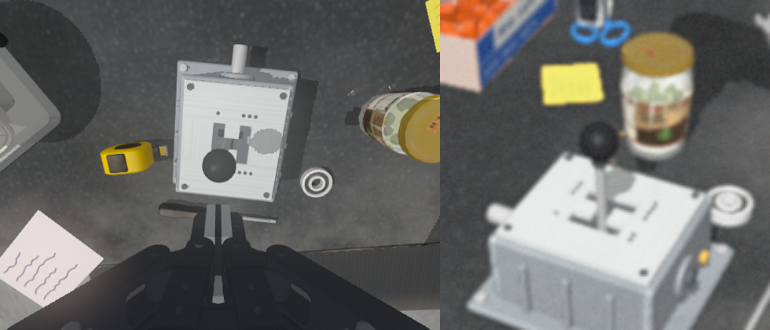

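The wrist view shows the last joint at its limit (180°), so the move stopped short above the gearbox. Nothing was touched. I'll use the orientation 90° away instead, where tool x points to the gearbox's left and tool y points away.

>>> send_rows:
  targets: "0 0 0 -10 255; 0 0 0 -20 255; 0 0 0 -30 255; 0 0 0 -40 255; 0 0 0 -50 255; 0 0 0 -60 255; 0 0 0 -70 255; 0 0 0 -80 255; 0 0 0 -85 255; 0 0 0 -85 255; 0 0 0 -85 255"

```text
time: 3.75
ee_pos: [0.5333, -0.0488, 0.3015]
tcp_rot: [-179.7, -2.6, 78.3]
wrist_force: [-0.9, -0.0, -0.1]
opening: 0.0001
grasp_force: 0.0
```

```bash
python3 - <<'E'
from h import *
o=bot.get_obs();print(o['time'],o['ee_pos'],o['tcp_rot'],o['opening'],o['q'])
m=camera_model('wrist')
w=cv2.imread('pics/w1.png');t=cv2.imread('pics/top0.png')
# gate & knob from wrist picture w1 (pose then)
from scipy.spatial.transform import Rotation as R
T=np.eye(4);T[:3,:3]=R.from_euler('xyz',[-177.3788,0.1091,-6.5828],degrees=True).as_matrix();T[:3,3]=[.5331,-.0489,.3015]
P=T@np.array(m['T_tool_cam']);Ki=np.linalg.inv(m['K'])
def pw(uv,z):
    d=P[:3,:3]@Ki@[*uv,1];return P[:3,3]+d*(z-P[2,3])/d[2]
b,s=blob(w,250,183,305,235,85);print('knob px',b,s,pw(b,.184))
g=cv2.cvtColor(w,cv2.COLOR_BGR2GRAY);mk=np.zeros_like(g);mk[95:262,222:378]=g[95:262,222:378]>185
cs=max(cv2.findContours(mk,0,2)[0],key=cv2.contourArea);q=cv2.approxPolyDP(cv2.convexHull(cs),8,True)[:,0]
print([ (p.tolist(),pw(p,.093)[:2].round(4).tolist()) for p in q])
E
```

```text
3.75 [ 0.5333 -0.0488  0.3015] [-179.6634   -2.6054   78.3112] 0.00012130396614837491 [ -6.6228   5.3083  18.3414 103.1385   2.6249  95.0559]
knob px [279.533  210.1506] [   8    7   42   42 1182] [ 0.5286 -0.0452  0.184 ]
[([232, 100], [0.6195, -0.004]), ([368, 115], [0.5898, -0.1375]), ([344, 255], [0.4382, -0.1059]), ([227, 241], [0.4682, 0.0259])]
```

Gate at about (0.528,-0.055), yaw -12°; in the gearbox frame the knob is at about (-1,+10) mm and the TCP at (+4,+7) mm, with a small 2.6° tilt that I'll allow for. Next I move 65 mm left and descend beside the knob.

>>> send_rows:
  targets: "20 -4 0 0 255; 45 -4 2 0 255; 55 -4 3 0 255; 58 -4 3 0 255; 57 -4 25 0 255; 55 -4 60 0 255; 54 -4 95 0 255; 53 -4 125 0 255; 52 -4 140 0 255; 52 -4 144 0 255; 52 -4 144 0 255; 52 -4 144 0 255"

```text
time: 5.25
ee_pos: [0.5409, 0.0095, 0.161]
tcp_rot: [-179.7, -2.6, 78.4]
wrist_force: [0.7, 0.2, 0.1]
opening: 0.0002
grasp_force: 0.0
```

```bash
cat >> h.py <<'E'
G=np.array([.528,-.055]);g=np.radians(-12);A=np.array([[np.cos(g),np.sin(g)],[-np.sin(g),np.cos(g)]])
def rep(tag):
    o=bot.get_obs();e=np.array(o['ee_pos'])
    print(o['time'],'tcp gb mm',1e3*A@(e[:2]-G),e[2],o['tcp_rot'],'F',np.array(o['wrist_force']))
    w,s,t=camera('wrist'),camera('side'),camera('top')
    for n,i in zip('wst',(w,s,t)):cv2.imwrite(f'pics/{n}{tag}.png',i)
    cv2.imwrite(f'pics/c{tag}.png',np.hstack([cv2.resize(w,(440,330)),cv2.resize(s[130:290,200:360],(330,330),interpolation=2)]))
E
python3 -c "
from h import *
rep(2)"
```

```text
5.25 tcp gb mm [-0.7935 65.8138] 0.16102159011739559 [-179.75     -2.6215   78.4375] F [0.6827 0.2477 0.1196]
```

View pics/c2.png

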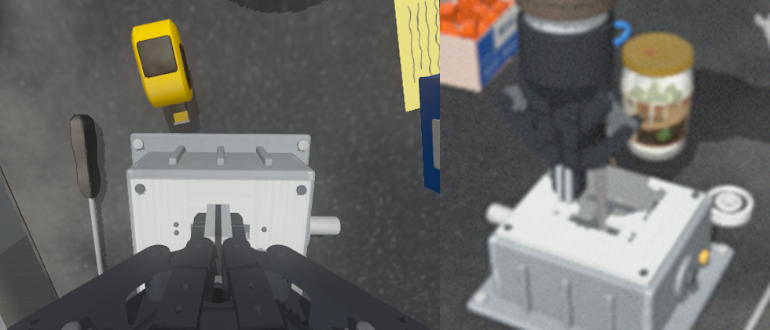

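The wrist and side views show the shut fingers left of the knob, level with it, clear of plate and tape measure. I'll push right in short steps and watch the force to find the contact.

>>> send_rows:
  targets: "-8 0 0 0 255; -16 0 -1 0 255; -20 0 -1 0 255; -22 0 -1 0 255; -24 0 -1 0 255; -26 0 -1 0 255; -28 0 -1 0 255; -30 0 -1 0 255"

```text
time: 6.4
ee_pos: [0.5345, -0.0197, 0.1598]
tcp_rot: [-179.7, -2.6, 78.5]
wrist_force: [0.5, 1.9, 3.3]
opening: 0.0
grasp_force: 1.2
```

>>> send_rows:
  targets: "-2 0 0 0 255; -4 0 0 0 255; -6 0 0 0 255"

```text
time: 6.78
ee_pos: [0.5331, -0.0258, 0.1592]
tcp_rot: [-179.7, -2.6, 78.4]
wrist_force: [0.5, 2.7, 1.8]
opening: 0.0001
grasp_force: 1.2
```

>>> send_rows:
  targets: "-3 0 0 0 255; -6 0 0 0 255; -9 0 0 0 255; -12 0 0 0 255"

```text
time: 7.28
ee_pos: [0.5307, -0.0376, 0.1586]
tcp_rot: [-179.6, -2.6, 78.4]
wrist_force: [0.1, 2.9, 1.2]
opening: 0.0
grasp_force: 1.1
```

Contact holds at a steady 3 N or so. I'll continue toward the right stop and take small steps near the end.

>>> send_rows:
  targets: "-3 0 0 0 255; -6 0 0 0 255; -9 0 0 0 255; -12 0 0 0 255; -15 0 -1 0 255; -18 0 -1 0 255; -21 0 -1 0 255; -24 0 -1 0 255; -26 0 -1 0 255; -28 0 -1 0 255"

```text
time: 8.52
ee_pos: [0.5251, -0.065, 0.1584]
tcp_rot: [-179.7, -2.6, 78.4]
wrist_force: [-0.5, 2.0, -1.8]
opening: -0.0002
grasp_force: 1.0
```

>>> send_rows:
  targets: "-1 0 0 0 255; -2 0 0 0 255; -3 0 0 0 255"

```text
time: 8.9
ee_pos: [0.5245, -0.0678, 0.1582]
tcp_rot: [-179.7, -2.6, 78.4]
wrist_force: [0.8, 1.9, -0.6]
opening: 0.0
grasp_force: 1.0
```

```bash
python3 -c "
from h import *
rep(3)
t=cv2.imread('pics/t3.png');s=cv2.imread('pics/s3.png');w=cv2.imread('pics/w3.png')
z=lambda i:cv2.resize(i,(390,390),interpolation=2)
cv2.imwrite('pics/c3.png',np.hstack([z(t[165:275,225:335]),z(s[160:290,215:345])]))"
```

```text
8.9 tcp gb mm [ -0.7219 -13.2852] 0.15824291678742378 [-179.6526   -2.6042   78.4365] F [ 0.7927  1.8661 -0.6356]
```

View pics/c3.png

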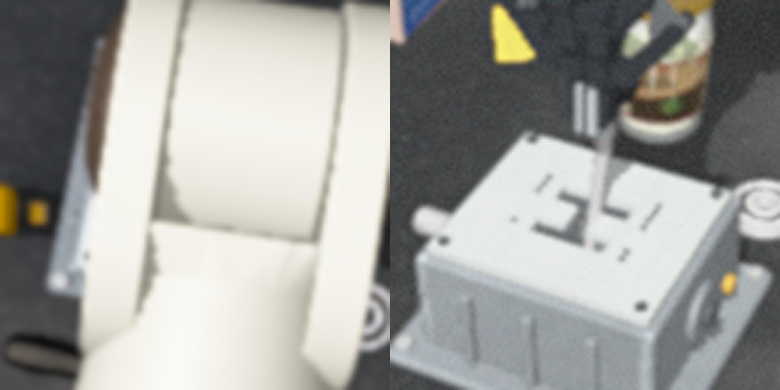

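The side view (the top view is blocked by the arm) shows the lever leaning right, with the stem foot near (592,243). I'll project gate points into it to check where the stem crosses the plate.

```bash
cat >> h.py <<'E'
def proj(n,p,z):
    m=camera_model(n);w=np.array([*(G+A.T@np.array(p[:2])/1e3),z]);P=np.linalg.inv(m['pose'])
    c=P[:3,:3]@w+P[:3,3];v=np.array(m['K'])@c;return v[:2]/v[2]
E
python3 - <<'E'
from h import *
s=cv2.imread('pics/s3.png')
for k,p in dict(laneL=(0,18),lane0=(0,0),laneR=(0,-18),s1=(27,18),s2=(-27,18),s3=(27,-18),s4=(-27,-18)).items(): print(k,(proj('side',p,.093)-[215,160])*3+[390,0])
for a in(.15,.2,.25,.29):
  f=lambda r:(proj('side',(0,-1e3*r*np.sin(a)),.025+r*np.cos(a))-[215,160])*3+[390,0]
  print(a,f(.04),f(.055),f(.068/np.cos(a)),f(.13),f(.16))
E
```

```text
laneL [570.4571 232.6691]
lane0 [582.9012 216.4645]
laneR [595.0005 200.7088]
s1 [533.7393 220.9139]
s2 [607.9682 244.6783]
s3 [559.0371 189.6046]
s4 [631.7192 212.0462]
0.15 [587.4238 243.5469] [588.6795 224.8509] [589.8507 207.4149] [595.2783 126.6075] [598.0775  84.9335]
0.2 [588.7313 242.1901] [590.4878 223.0161] [592.1969 204.3596] [599.6796 122.6796] [603.5594  80.3292]
0.25 [590.0226 240.9647] [592.2712 221.3668] [594.5782 201.2587] [603.9877 119.2472] [608.908   76.3622]
0.29 [591.0419 240.0807] [593.6768 220.183 ] [596.5172 198.7338] [607.3595 116.8589] [613.0819  73.6461]
```

```bash
python3 - <<'E'
from h import *
for tag in('0','3'):
  g=cv2.cvtColor(cv2.imread(f'pics/s{tag}.png' if tag!='0' else 'pics/side0.png'),cv2.COLOR_BGR2GRAY)
  for r in range(206,240,4): print(tag,r,g[r,274:294])
for a in(-.065,.2,.25,.29,.31):
  f=lambda r:proj('side',(0,-1e3*r*np.sin(a)),.025+r*np.cos(a))
  p,q=f(.05),f(.13); print(a,[(y,round(float(p[0]+(q[0]-p[0])*(y-p[1])/(q[1]-p[1])),1)) for y in(210,222,234)])
E
```

```text
0 206 [47 36 43 44 40 38 43 46 66 85 79 86 87 79 80 81 76 77 82 78]
0 210 [148 104  92  83  87 100 142 172 173 152 132 116  99  91  81  79  80  82
  82  78]
0 214 [220 195 181 179 170 159 150 155 158 159 155 160 154 156 155 153 154 155
 152 165]
0 218 [223 195 180 183 179 161 150 149 155 155 157 159 157 156 155 154 160 155
 158 172]
0 222 [212 197 181 180 177 163 149 152 157 156 155 153 153 160 153 162 179 199
 219 229]
0 226 [132 147 169 181 179 166 152 139 149 159 180 209 220 223 227 226 228 229
 228 230]
0 230 [229 221 192 182 182 168 144 121 110 119 133 142 135 125 119 125 127 136
 147 166]
0 234 [173 152 156 177 180 171 155 157 192 226 229 233 232 232 233 231 231 228
 224 223]
0 238 [107 118 146 176 181 186 190 211 222 226 226 227 228 227 228 230 229 230
 230 230]
3 206 [ 85  75  78  77  79  77  80  88 101 118 128 148 147 145 125  96  64  62
  53  48]
3 210 [234 232 233 231 227 222 216 197 176 152 151 157 159 153 127  81  58  54
  51  57]
3 214 [230 231 231 232 232 233 234 229 216 204 208 210 201 177 157 157 152 153
 144 139]
3 218 [232 231 232 234 234 235 229 225 214 211 212 207 186 162 159 155 167 190
 219 228]
3 222 [223 228 229 229 231 232 232 222 213 211 214 202 170 162 186 222 230 233
 231 231]
3 226 [130 128 123 130 139 155 168 184 206 211 206 183 168 196 223 228 229 231
 230 232]
3 230 [233 230 210 167 133 127 152 197 213 215 206 179 147 124 121 122 134 140
 155 166]
3 234 [176 141 121 119 135 148 174 206 227 230 233 235 234 233 235 234 231 231
 225 225]
3 238 [110 107 110 122 140 169 206 220 225 223 229 229 230 231 231 232 231 231
 231 232]
-0.065 [(210, 276.9), (222, 277.6), (234, 278.3)]
0.2 [(210, 284.1), (222, 283.0), (234, 281.9)]
0.25 [(210, 285.2), (222, 283.8), (234, 282.4)]
0.29 [(210, 286.0), (222, 284.4), (234, 282.8)]
0.31 [(210, 286.4), (222, 284.7), (234, 283.0)]
```

The stem line fits a tilt of about 0.25, so it's nearly at the right column. A few more millimetres should bring it to the stop.

>>> send_rows:
  targets: "-1 0 0 0 255; -2 0 0 0 255; -3 0 0 0 255; -3 0 0 0 255"

```text
time: 9.55
ee_pos: [0.5239, -0.0708, 0.1581]
tcp_rot: [-179.7, -2.6, 78.4]
wrist_force: [-0.6, 1.6, -1.7]
opening: 0.0003
grasp_force: 0.9
```

>>> send_rows:
  targets: "-1 0 0 0 255; -2 0 0 0 255; -2 0 0 0 255"

```text
time: 9.93
ee_pos: [0.5235, -0.0728, 0.158]
tcp_rot: [-179.7, -2.6, 78.4]
wrist_force: [0.8, 1.9, -1.5]
opening: 0.0002
grasp_force: 1.0
```

>>> send_rows:
  targets: "-1 0 0 0 255; -1 0 0 0 255"

```text
time: 10.18
ee_pos: [0.5233, -0.0736, 0.1579]
tcp_rot: [-179.6, -2.6, 78.4]
wrist_force: [0.9, 3.4, -2.3]
opening: -0.0001
grasp_force: 1.6
```

>>> send_rows:
  targets: "-1 0 0 0 255; -1 0 0 0 255"

```text
time: 10.42
ee_pos: [0.5232, -0.0743, 0.1578]
tcp_rot: [-179.6, -2.7, 78.5]
wrist_force: [0.7, 5.7, -2.7]
opening: 0.0001
grasp_force: 2.7
```

```bash
python3 - <<'E'
from h import *
rep(4)
g=cv2.cvtColor(cv2.imread('pics/s4.png'),cv2.COLOR_BGR2GRAY)
for r in range(206,240,4): print(r,g[r,274:294])
E
```

```text
10.425 tcp gb mm [ -0.7137 -19.8963] 0.1578377213133939 [-179.6411   -2.65     78.4525] F [ 0.7472  5.6778 -2.6883]
206 [ 84  80  82  80  79  78  74  70  73  86  96 127 141 148 147 129  90  61
  52  59]
210 [233 232 233 230 225 224 214 199 176 157 163 184 200 198 179 135  84  52
  54  51]
214 [231 232 230 233 231 232 234 234 231 223 210 215 215 197 168 153 151 153
 147 139]
218 [231 232 233 233 234 233 233 231 223 213 212 215 207 179 156 151 170 201
 228 234]
222 [222 231 229 230 231 232 231 228 218 213 215 212 193 171 185 216 226 231
 232 232]
226 [132 123 131 134 141 153 164 181 201 213 217 201 181 191 219 229 230 230
 231 232]
230 [233 229 210 166 129 114 126 164 203 216 214 192 154 129 122 128 128 136
 151 167]
234 [171 141 125 121 130 144 167 201 226 231 232 233 233 233 233 233 232 231
 226 221]
238 [108 106 113 123 136 158 192 218 223 225 227 229 229 230 232 232 231 232
 233 231]
```

The force rises to 5.7 N at y ≈ -20 mm, which is where the right stop should be. The lever is in line with the right column. Now I back off left, go round to the robot's side of the knob, and line up behind it.

>>> send_rows:
  targets: "5 0 0 0 255; 20 0 1 0 255; 30 0 1 0 255; 30 -15 1 0 255; 30 -35 1 0 255; 30 -50 1 0 255; 30 -55 1 0 255; 20 -55 1 0 255; 0 -55 0 0 255; -15 -55 0 0 255; -24 -55 -1 0 255; -26 -55 -1 0 255; -26 -55 -1 0 255"

```text
time: 12.2
ee_pos: [0.4641, -0.0891, 0.158]
tcp_rot: [-179.6, -2.6, 78.4]
wrist_force: [-0.1, 0.4, -0.4]
opening: 0.0003
grasp_force: 0.0
```

```bash
python3 - <<'E'
from h import *
rep(5)
t=cv2.imread('pics/t5.png');s=cv2.imread('pics/s5.png')
z=lambda i:cv2.resize(i,(390,390),interpolation=2)
cv2.imwrite('pics/c5.png',np.hstack([z(t[165:275,225:335]),z(s[160:290,215:345])]))
E
```

```text
12.2 tcp gb mm [-55.3893 -46.6413] 0.15803411306148746 [-179.6479   -2.613    78.4256] F [-0.0529  0.3996 -0.3792]
```

View pics/c5.png

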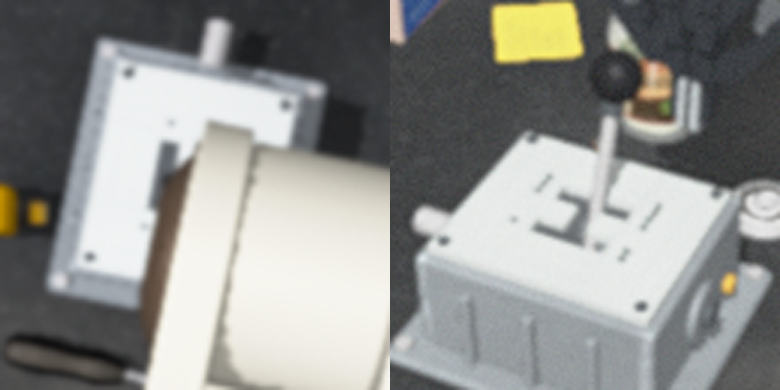

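The side view shows the knob at (615,75), as predicted for a right-column tilt of 0.29 (613,74), with the fingers behind it. Now I push away, gently.

>>> send_rows:
  targets: "0 10 0 0 255; 0 16 0 0 255; 0 19 0 0 255; 0 22 0 0 255; 0 25 0 0 255; 0 28 0 0 255; 0 31 0 0 255"

```text
time: 13.22
ee_pos: [0.4945, -0.0954, 0.158]
tcp_rot: [-179.7, -2.6, 78.4]
wrist_force: [-2.2, 0.4, 2.1]
opening: -0.0001
grasp_force: 1.2
```

>>> send_rows:
  targets: "0 3 0 0 255; 0 6 0 0 255; 0 9 0 0 255; 0 12 0 0 255"

```text
time: 13.72
ee_pos: [0.5064, -0.0978, 0.1578]
tcp_rot: [-179.7, -2.6, 78.4]
wrist_force: [-1.9, -0.5, 2.9]
opening: -0.0001
grasp_force: 1.1
```

>>> send_rows:
  targets: "0 3 0 0 255; 0 6 0 0 255; 0 9 0 0 255; 0 12 0 0 255; 0 14 0 0 255"

```text
time: 14.35
ee_pos: [0.52, -0.1005, 0.1574]
tcp_rot: [-179.6, -2.6, 78.4]
wrist_force: [-1.2, 1.0, -1.5]
opening: -0.0001
grasp_force: 1.0
```

>>> send_rows:
  targets: "0 3 0 0 255; 0 6 0 0 255; 0 9 0 0 255; 0 11 0 0 255; 0 13 0 0 255"

```text
time: 14.98
ee_pos: [0.5327, -0.1032, 0.1576]
tcp_rot: [-179.6, -2.6, 78.4]
wrist_force: [-1.4, 1.2, -2.6]
opening: -0.0001
grasp_force: 1.1
```

>>> send_rows:
  targets: "0 1 0 0 255; 0 2 0 0 255; 0 3 0 0 255; 0 3 0 0 255"

```text
time: 15.48
ee_pos: [0.5355, -0.1037, 0.1576]
tcp_rot: [-179.6, -2.6, 78.4]
wrist_force: [-3.3, 1.0, -2.2]
opening: -0.0
grasp_force: 1.4
```

>>> send_rows:
  targets: "0 1 0 0 255; 0 2 0 0 255; 0 2 0 0 255"

```text
time: 15.85
ee_pos: [0.5368, -0.104, 0.1573]
tcp_rot: [-179.5, -2.6, 78.4]
wrist_force: [-6.6, 1.9, -2.1]
opening: 0.0001
grasp_force: 3.4
```

The force is rising at TCP x ≈ +18 mm, as expected for the slot's end. One more small push, then I'll back off and look.

>>> send_rows:
  targets: "0 1 0 0 255; 0 2 0 0 255; 0 2 0 0 255; 0 2 0 0 255"

```text
time: 16.35
ee_pos: [0.5378, -0.1042, 0.1572]
tcp_rot: [-179.4, -2.6, 78.4]
wrist_force: [-11.4, 1.8, -1.0]
opening: -0.0001
grasp_force: 6.0
```

>>> send_rows:
  targets: "0 -5 0 0 255; 0 -20 0 0 255; 0 -40 0 0 255; 0 -55 0 0 255; 0 -55 -30 0 255; 0 -55 -80 0 255; 0 -60 -130 0 255; -40 -90 -150 0 255; -80 -120 -150 0 255; -120 -150 -150 0 255; -170 -180 -150 0 255; -220 -200 -150 0 255; -250 -200 -150 0 255; -250 -200 -150 0 255; -250 -200 -150 0 255"

```text
time: 18.23
ee_pos: [0.2929, -0.3156, 0.2976]
tcp_rot: [-179.7, -2.6, 78.4]
wrist_force: [-0.2, 0.7, -0.7]
opening: 0.0002
grasp_force: 0.0
```

```bash
python3 - <<'E'
from h import *
rep(6)
t=cv2.imread('pics/t6.png');s=cv2.imread('pics/s6.png')
bt,st=blob(t,262,185,330,230);bs,ss=blob(s,250,165,310,210);print(bt,st,bs,ss)
k=tri([ray('top',bt),ray('side',bs)]);print(1e3*A@(k[:2]-G),k[2])
z=lambda i:cv2.resize(i,(390,390),interpolation=2)
cv2.imwrite('pics/c6.png',np.hstack([z(t[165:275,225:335]),z(s[160:290,215:345])]))
E
```

```text
18.225 tcp gb mm [-175.7591 -303.7464] 0.29758355071782894 [-179.6807   -2.5966   78.4225] F [-0.2292  0.6758 -0.6666]
[319.7537 209.0312] [ 47   0  21  45 544] [267.2667 183.8833] [  7  11  20  15 180]
[ 52.7741 -94.8917] 0.1337622809576254
```

View pics/c6.png

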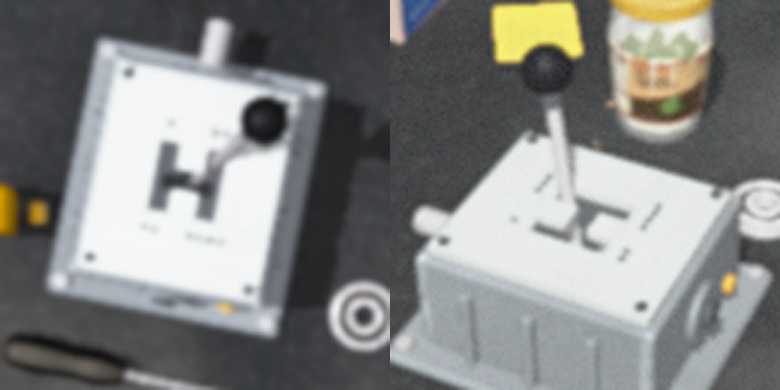

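Both views show the lever in the far right slot: knob at (265,120) in the top crop and (547,70) in the side crop, and the other objects are where they were. I'll triangulate the knob and hand in if it agrees.

```bash
python3 - <<'E'
from h import *
from workcell import ticket
k=tri([ray('top',(299.75,198.9)),ray('side',(267.3,183.3))]);p=1e3*A@(k[:2]-G);print(p,k[2])
if p[0]>46 and -53<p[1]<-35: print(ticket.job_done())
E
```

```text
[ 47.7689 -47.3258] 0.166118929844172
the job is handed in; nothing more can be done
None
```

The gearbox is in third: I pushed the lever right to its stop, then away to the end of the far right slot (peak about 11 N), left it there with the arm clear, and handed the job in at about 18 s of the 48 s allowed.

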